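# Tip the stone die out of the tilting sample case

## Task

In the dental laboratory, empty the small lidded metal case that sits up on the tilting stand: first swing its lid fully back, past the catch of its spring, so that it stays open; only then tip the case right over to its stop so that the plaster die inside drops into the steel tray beside it. Leave the case tipped, its lid fully back and the die lying in the tray.

Things in the scene. Friction and masses are not known exactly. Their poses are not given: they have to be found in the camera images.
- stand: Fixed grey stand. Origin: on the bench under the centre of the upright case; z up, yaw varies. Mm in this frame: metal case 80 x 80 x 42 (walls 4) at x, y -40..40, z 100..142; lid hinge: line x 40, z 142.5, along y; case pivot: line y 40, z 100, along x; steel tray 110 (x) x 140 (y), 30 high, walls 4, centred at x 0, y 120. A like case lying flat on the bench is not the one.
- lid (a joint): Angle of the white lid (80 x 80 x 4 mm), rad: 0 shut, 2.6 fully back at its stop, its grip swung up and over towards the stand's +x. A spring pulls it shut below about 1.75, and beyond that throws it fully back and holds it there, even while the case is tipped. About 1 N at the grip moves it.
- lid_grip (a point): Centre of the lid's grip: black round bar 14 mm thick, 26 mm long along the stand's y, on a 12 mm wide tongue at the lid's front. Lid shut: at x -70, y 0, z 144.5 mm of the stand, 30 mm in front of the case, free air around and below. 110 mm from the hinge. Pinched by its ends from above, it turns between the pads. Axes turn with the lid.
- tub (a joint): Tilt of the case, rad: 0 upright, 2.6 tipped over to its stop, its grip swung up and over towards the stand's +y, the mouth over the tray. About 2 N at the grip lifts it. Let go below about 1.1 it falls back; beyond that its weight carries it on to the stop in some seconds, slowed by a damper. The open lid tips with it.
- tub_grip (a point): Centre of the case's side grip: black round bar 16 mm thick, 26 mm long along the stand's x, on a 12 mm wide arm. Case upright: at x -10, y -75, z 125 mm of the stand, 35 mm outside the case wall, free air around and below. 118 mm from the pivot. Pinched by its ends from above, it turns between the pads. Axes turn with the case.
- die: Off-white plaster die of one tooth, base 18 x 16 mm, 26 mm high, about 14 g, standing loose in the case on the stand, hidden by the shut lid. Origin: centre of its underside; z along the tooth. It slides out as the case nears its stop, and settles in the tray within 2 s after.

How it is judged:
On the way, in this order (a step that is already met when the one before it is completed fails the run):
1. the lid is fully back while the case still stands upright (value of joint lid above 2.4 rad and value of joint tub below 0.2 rad), for 0.2 s.
2. the case is tipped right over with its lid still fully back (value of joint lid above 2.2 rad and value of joint tub above 2.4 rad), for 0.2 s.
At the end, for the whole second after the job is handed in: The case is tipped over to its stop (tilt above 2.4 rad), its lid fully back (above 2.2 rad), and the die lies at rest in the tray: its origin within the tray's outline (x -60..60, y 50..190 mm in the stand's frame) and below 45 mm (all of step 2 and x of die in the frame of stand between -0.06 and 0.06 m and y of die in the frame of stand between 0.05 and 0.19 m and height (world z) of die below 0.045 m and linear speed of die below 0.03 m/s and velocity of joint tub below 0.1 rad/s); the robot touches nothing.
It fails at once if the case is tipped (beyond 0.35 rad) while its lid is not fully back (below 2.0 rad) (value of joint tub above 0.35 rad and value of joint lid below 2 rad).
It also fails if it takes over 58 s, if anything falls off the work surface, if the arm or the gripper's body presses on something with over 40 N, if the wrist force passes 120 N, or if a joint passes its speed limit or range.

## Robot

A 7-joint arm with a two-finger parallel gripper is mounted at the origin on the work surface. World frame = base frame: x ahead of the robot, y to its left, z up, the work surface at z = 0. Lengths are in m, angles in rad, forces in N, time in s.
With the tool pointing down it reaches from about 0.35 to 0.9 m from the base axis. Payload 8.1 kg.
Tool frame: the origin (TCP) lies on the centre line of the jaws, within the pads' length; the fingertips stand 25 mm ahead of it and the grasp point (between the pads) lies 6 mm ahead of it; z points along the fingers, y is the line along which they close (so a half turn about z gives the same grasp; the last joint's range is limited). The gripper opens to 85 mm and grips with 20 to 120 N. Pads are 22 mm wide; open, the fingers measure 114 mm over their backs; the gripper's body (76 mm by 85 mm) begins 54 mm behind the grasp point. The pads swing forward as they close: fully open they stand 13 mm farther back than shut.
Start: joints at [1.02, 0.434, 0.025, 1.573, -0.012, 1.134, -0.075], TCP at [0.271, -0.563, 0.228] pointing down, gripper open.
Joint ranges: [-2.62, 2.62], [-0.44, 2.09], [-1.27, 1.32], [0.08, 2.57], [-1.32, 4.46], [0.12, 2], [-2.74, 2.74]. Speed limits (rad/s): [2.22, 2.22, 3.01, 3.01, 3.14, 3.14, 3.14].

## Interface

Orientations are given as [roll, pitch, yaw] about the fixed x, y, z axes, in that order (R = Rz(yaw) Ry(pitch) Rx(roll)).
In Python, from plant import arm gives the robot as it stands.
- The arm moves only by the shell command python3 -m inch 'ROWS' [FORCE]. ROWS is a JSON object of lists of equal length, an entry for each row: "rot": the turn, a rotation vector about the tool's x, y, z in rad, a list of three; "linear": the shift along the tool's x, y, z in m, a list of three; "fingers": the opening, from -1 (shut) to 1 (fully open), so that 0 is half open. In form: {"rot": [[rx, ry, rz], ...], "linear": [[dx, dy, dz], ...], "fingers": [fingers, ...]}. A call has 1 to 10 rows; each row shifts and turns the commanded pose from where the row before left it, along the tool's axes as they then stand; what a row does not reach is not made up. A row lasts 1/12 s, in which the tool goes at most 41.7 mm and 7.16 degrees, less where a joint would pass 70% of its speed; a pose out of reach is approached as far as the arm can. A call is refused whole if a number of a shift passes 0.0417 or a number of a turn 0.125, either way. A call with a gripper value outside its range is refused whole. The fingers move at their own pace and stop on an object; FORCE is the grip in N (left out, the last holds). Time passes only in rows, so rows that do not move let the fingers close. It gives the time, the measured TCP pose, the force and the opening at its end, in the units of the state.
- arm.get_state(): the state, without advancing time (a new reading comes with each control period).
- arm.snapshot(name): name is "side" or "top" or "wrist"; returns the picture (480x640x3 uint8, red, green, blue); there is no depth.
- arm.camera_model(name): a dict with "K" (3x3 intrinsics, pixels), "world_to_cam" (4x4, takes a point from world to camera coordinates). Camera axes: x right, y down, z forward; pixel columns grow to the right and rows downward; lengths in m; the calibration is good to about 2 mm. A picture is of the moment at which its call begins: read the wrist's pose just before it. camera_model takes no time and is no camera call; for the wrist camera it gives the pose at the moment of the call.
- arm.sign_off(): hands the job in, once; it reports no verdict.
Trained networks look in the newest picture that a camera, given by its name, has taken for a name from the list of things; names that differ only in an ending like _2 or _b are one class to them, and where a whole thing is asked for, a point or a joint stands for the part that bears it (a point fixed in the world has none). Each returns a list of dicts, best first, with "conf" (0 to 1); they miss things now and then, are a little off and sometimes report something else, mostly with a low value. They report only what shows in the picture. A call takes as long as a camera call.
- arm.spot_in(target, camera): "extent" ([centre column, centre row, width, height] in pixels, round what is visible of it).
The state is a dict: "t": time; "qpos": joint angles; "dq": joint speeds; "joint_torque": joint torques, N m; "position": TCP position; "orientation": TCP orientation; "ft_force": force on the tool from outside, world axes, zero at the start; "ft_torque": the same for the moment, N m; "grip_width": finger opening in m.
Only numpy, scipy, OpenCV 4.12 (cv2) and the standard library are available. Lean on these libraries where they do the work, as an engineer would, in place of code of your own. Each camera call takes 0.05 s, during which the arm holds its last target. There are 200 camera calls.

## Working session

There is one attempt and no reset: what is moved stays moved. The work goes in short steps, Python scripts to look and compute and a shell command to move; the robot and the scene stay as the last step left them, time stands still between calls to the robot, and variables do not carry over. Pictures are saved under pics/ and viewed, on a budget of 10 in all, crops included, one or two more only if the job needs it, and the job is handed in when it is done.

```bash
ls; mkdir -p pics; python3 - <<'E'
from plant import arm
import cv2,numpy as np
print(arm.get_state())
ims=[]
for c in ["side","top"]:
    im=arm.snapshot(c); ims.append(im); cv2.imwrite(f"pics/{c}0.png",im[:,:,::-1])
    for t in ["stand","lid_grip","tub_grip","lid","tub"]:
        print(c,t,[(np.round(d["extent"],1).tolist(),round(d["conf"],2)) for d in arm.spot_in(t,c)][:3])
    m=arm.camera_model(c); print(m["K"],m["world_to_cam"])
E
```

```text
pics
{'t': 0.0, 'qpos': array([ 1.02040317,  0.43521427,  0.0249506 ,  1.57407518, -0.01161521,
        1.133982  , -0.07511252]), 'dq': array([ 0.00025732, -0.00137427,  0.00022776, -0.00192889,  0.00020973,
        0.00236166,  0.00118676]), 'joint_torque': array([ 2.23613038e-04, -6.70469141e+01,  1.02518465e+00, -3.16216850e+01,
        1.55545300e-02,  1.25088205e-02,  2.42813633e-05]), 'position': array([ 0.27036301, -0.56294918,  0.22713959]), 'orientation': array([-3.14006322e+00,  1.16494303e-04,  4.47724998e-01]), 'ft_force': array([-0.36880735, -0.17037807, -0.26592189]), 'ft_torque': array([ 0.01600806, -0.03541191,  0.02586064]), 'grip_width': 0.08506555944284006}
side stand [([318.1, 293.8, 135.5, 207.6], 0.55)]
side lid_grip [([340.9, 213.7, 91.9, 45.2], 0.86)]
side tub_grip []
side lid [([340.9, 211.8, 89.6, 45.3], 0.94)]
side tub [([338.1, 224.6, 88.2, 65.3], 0.72)]
[[452.60260629   0.         321.53933278]
 [  0.         452.60260629 244.88699896]
 [  0.           0.           1.        ]] [[-0.99860244 -0.05119737  0.01311502  0.52830799]
 [-0.04340985  0.6530215  -0.75609424  0.09260766]
 [ 0.03014565 -0.75560687 -0.65433133  0.70923966]
 [ 0.          0.          0.          1.        ]]
top stand [([281.9, 247.5, 182.4, 110.8], 0.58)]
top lid_grip [([315.3, 257.9, 69.0, 92.9], 0.78)]
top tub_grip [([328.7, 255.6, 92.0, 91.3], 0.67)]
top lid []
top tub [([326.6, 256.6, 97.2, 92.9], 0.7)]
[[454.36804015   0.         312.17928738]
 [  0.         454.36804015 234.62926805]
 [  0.           0.           1.        ]] [[-0.02216678 -0.99954509  0.02045101  0.00549658]
 [-0.99758718  0.02076794 -0.06624591  0.53986334]
 [ 0.06579105 -0.02187012 -0.99759372  0.72410555]
 [ 0.          0.          0.          1.        ]]
```

```bash
python3 - <<'E'
import cv2,numpy as np
a=cv2.imread("pics/side0.png");b=cv2.imread("pics/top0.png")
a=cv2.resize(a[160:400,210:450],(0,0),fx=1.66,fy=1.66);b=cv2.resize(b[130:370,180:420],(0,0),fx=1.66,fy=1.66)
cv2.imwrite("pics/c0.png",np.hstack([a,b])); print(a.shape)
E
```

```text
(398, 398, 3)
```

View pics/c0.png

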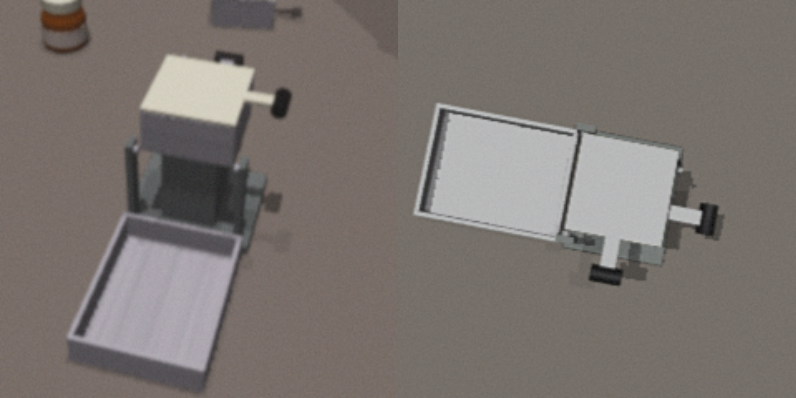

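The picture shows, in crop pixels, the side view on the left with the lid grip at (281,102) and the top of the tub grip at (229,60). In the top view on the right the lid grip is at (606,272), the tub grip at (708,218), and the tray is to the left. The decoy case lies at the back. Next I fit the stand's pose.

```bash
cat > h.py <<'E'
import numpy as np
from scipy.optimize import least_squares
from scipy.spatial.transform import Rotation as R
def proj(m,P):
    c=m["world_to_cam"][:3,:3]@P+m["world_to_cam"][:3,3]; u=m["K"]@c; return u[:2]/u[2]
def tow(p,q):
    c,s=np.cos(p[3]),np.sin(p[3]); q=np.array(q)/1000
    return np.array([p[0]+c*q[0]-s*q[1],p[1]+s*q[0]+c*q[1],p[2]+q[2]])
def fit(obs,x0):
    f=lambda p:np.concatenate([proj(m,tow(p,q))-uv for m,q,uv in obs])
    r=least_squares(f,x0,loss="soft_l1"); return r.x,r.fun.reshape(-1,2) if r.fun.size%2==0 else r.fun
E
python3 - <<'E'
from h import *
from plant import arm
T=arm.camera_model("top");S=arm.camera_model("side")
t=lambda u,v:np.array([(u-398)/1.6583+180,v/1.6583+130])
s=lambda u,v:np.array([u/1.6583+210,v/1.6583+160])
lg=[-70,0,144.5];tg=[-10,-75,125]
obs=[(T,lg,t(606,272)),(T,tg,t(708,218)),(T,[55,190,30],t(439,104)),(T,[55,50,30],t(580,128)),(T,[-55,190,30],t(415,213)),(T,[-55,50,30],t(560,240)),
(T,[40,40,146],t(582,134)),(T,[40,-40,146],t(680,150)),(T,[-40,-40,146],t(660,247)),(T,[-40,40,146],t(564,235)),
(S,lg,s(281,102)),(S,[40,40,146],s(146,105)),(S,[-40,40,146],s(238,116)),(S,[-40,-40,146],s(254,70)),(S,[40,-40,146],s(170,57)),
(S,[-55,190,30],s(208,362)),(S,[55,190,30],s(75,340)),(S,[-55,50,30],s(240,235)),(S,[55,50,30],s(128,218))]
p,r=fit(obs,[0.5,0,0,0]);print(p);print(np.round(r,1).tolist())
# independent triangulation of lid grip
g=least_squares(lambda P:np.r_[proj(T,P)-t(606,272),proj(S,P)-s(281,102)],[.5,0,.1]).x
print("lidgrip tri",g,"model",tow(p,lg),"tubgrip",tow(p,tg))
E
```

```text
[ 0.51824594 -0.00777347 -0.00068267 -0.2018506 ]
[[0.9, 1.6], [-0.1, 0.2], [-1.1, 0.1], [-0.5, 1.3], [-0.1, 1.7], [-1.0, 1.1], [1.0, -0.8], [-0.1, 0.2], [1.7, -0.1], [1.0, -3.5], [0.7, 0.5], [-2.8, 2.0], [-0.4, 5.4], [0.9, -0.8], [-1.5, -1.3], [-0.0, 5.3], [-3.1, -1.0], [2.4, 0.3], [-1.5, -3.7]]
lidgrip tri [0.45142599 0.00753187 0.14558248] model [0.44966713 0.00626032 0.14381733] tubgrip [ 0.49341277 -0.07924594  0.12431733]
```

```bash
python3 -m inch '{"rot":[[0,0,0],[0,0,0],[0,0,0],[0,0,0],[0,0,0],[0,0,0],[0,0,0],[0,0,0],[0,0,0],[0,0,0]],"linear":[[0.02,-0.02,-0.005],[0.027,-0.029,-0.005],[0.027,-0.029,-0.005],[0.027,-0.029,-0.005],[0.027,-0.029,0],[0.027,-0.029,0],[0.027,-0.029,0],[0.027,-0.029,0],[0.027,-0.029,0],[0.027,-0.029,0]],"fingers":[0.4,0.4,0.4,0.4,0.4,0.4,0.4,0.4,0.4,0.4]}' 40
python3 -m inch '{"rot":[[0,0,0],[0,0,0],[0,0,0],[0,0,0],[0,0,0.108],[0,0,0.108],[0,0,0.108],[0,0,0.108],[0,0,0.108],[0,0,0.108]],"linear":[[0.027,-0.029,0],[0.027,-0.029,0],[0.027,-0.029,0],[0.02,-0.02,0],[0,0,0],[0,0,0],[0,0,0],[0,0,0],[0,0,0],[0,0,0]],"fingers":[0.4,0.4,0.4,0.4,0.4,0.4,0.4,0.4,0.4,0.4]}'
python3 -m inch '{"rot":[[0,0,0],[0,0,0],[0,0,0]],"linear":[[0,0,0],[0,0,0],[0,0,0]],"fingers":[0.4,0.4,0.4]}'
cat >> h.py <<'E'
def to_tool(target,st):
    return R.from_euler("xyz",st["orientation"]).inv().apply(np.array(target)-st["position"])
E
python3 - <<'E'
from plant import arm
from h import *
import cv2
s=arm.get_state(); print(s["position"],s["orientation"],s["qpos"],s["grip_width"])
W=arm.camera_model("wrist"); im=arm.snapshot("wrist"); cv2.imwrite("pics/w1.png",im[:,:,::-1])
print(W["K"][0,0],proj(W,np.array([.4505,.0068,.1445])),proj(W,np.array([.4934,-.0792,.1245])))
for t in ["lid_grip","tub_grip"]: print(t,arm.spot_in(t,"wrist")[:2])
print(to_tool([.4505,.0068,.150],s))
E
```

```text
t: 1.43
position: [0.3862, -0.1944, 0.2483]
orientation: [3.141, -0.0, 0.448]
ft_force: [1.1, 0.1, 0.5]
grip_width: 0.0597
t: 2.27
position: [0.4308, -0.056, 0.2481]
orientation: [3.142, -0.0, -0.206]
ft_force: [-0.4, -0.3, -0.3]
grip_width: 0.0599
t: 2.52
position: [0.4308, -0.0561, 0.248]
orientation: [3.142, -0.0, -0.197]
ft_force: [-0.5, -0.0, -1.1]
grip_width: 0.0596
[ 0.43077065 -0.05606945  0.24797296] [ 3.14152474e+00 -2.08438667e-04 -1.96639049e-01] [ 0.25972728  0.12304737 -0.27946204  1.95993805  0.03887078  1.0634673
 -1.80405036] 0.05956015577956361
332.18716014705774 [234.13182077 218.72653623] [332.25857807 139.39491386]
lid_grip [{'extent': [221.6, 147.3, 121.9, 165.7], 'conf': 0.76}]
tub_grip [{'extent': [255.3, 146.0, 177.0, 164.2], 'conf': 0.94}]
[ 0.00704565 -0.06551914  0.09796998]
```

View pics/w1.png

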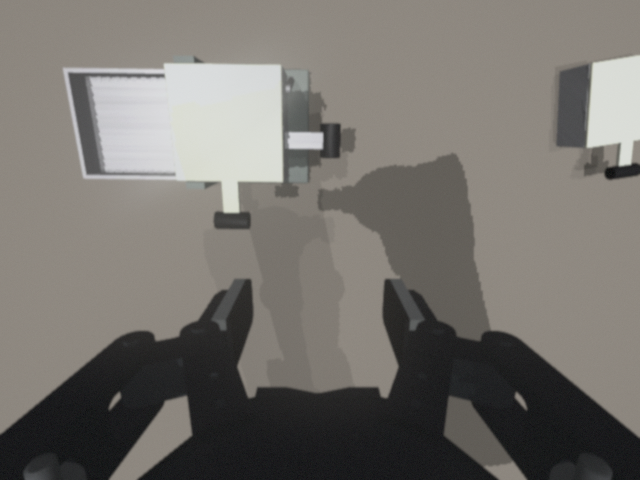

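The wrist picture shows the lid grip at (232,220) and the tub grip at (331,140). Predictions were (234,219) and (332,139), so the pose is good. I move over the lid grip and go down onto it.

```bash
python3 -m inch '{"rot":[[0,0,0],[0,0,0],[0,0,0],[0,0,0],[0,0,0],[0,0,0],[0,0,0],[0,0,0],[0,0,0]],"linear":[[0.0035,-0.033,0],[0.0035,-0.033,0],[0,0,0],[0,0,0.02],[0,0,0.03],[0,0,0.03],[0,0,0.018],[0,0,0],[0,0,0]],"fingers":[0.2,0.2,0.2,0.2,0.2,0.2,0.2,0.2,0.2]}' 40
python3 -m inch '{"rot":[[0,0,0],[0,0,0],[0,0,0],[0,0,0],[0,0,0],[0,0,0]],"linear":[[0,0,0],[0,0,0],[0,0,0],[0,0,0],[0,0,0],[0,0,0]],"fingers":[-1,-1,-1,-1,-1,-1]}' 30
python3 - <<'E'
from plant import arm
from h import *
import cv2
s=arm.get_state(); print(s["position"],s["orientation"],s["grip_width"],s["ft_force"])
im=arm.snapshot("wrist"); cv2.imwrite("pics/w2.png",im[:,:,::-1])
p=[.5184,-.0073,0,-.199]
P=s["position"].copy();o=P-np.array(tow(p,[-70,0,150.5]));print("offset",o)
# arc: tool x (along stand x), z down
prev=np.zeros(2)
for a in np.arange(0.1,2.21,0.15):
    q=np.array([110*(np.cos(.018)-np.cos(a+.018)),-110*(np.sin(a+.018)-np.sin(.018))])
    print(round(a,2),np.round((q-prev)/1000,4)); prev=q
E
```

```text
t: 3.42
position: [0.4503, 0.0072, 0.1497]
orientation: [3.141, 0.002, -0.199]
ft_force: [0.0, 0.4, 0.8]
grip_width: 0.0511
t: 3.92
position: [0.4509, 0.0072, 0.1503]
orientation: [-3.142, -0.001, -0.2]
ft_force: [-1.0, -0.1, 0.9]
grip_width: -0.0
[0.45090857 0.00721296 0.15026528] [-3.14151736e+00 -6.66754682e-04 -2.00314539e-01] -2.4015583715058497e-05 [-1.02213191 -0.12144068  0.87994389]
offset [ 0.0011271   0.00067471 -0.00023472]
0.1 [ 0.0007 -0.011 ]
0.25 [ 0.0032 -0.0162]
0.4 [ 0.0055 -0.0155]
0.55 [ 0.0078 -0.0145]
0.7 [ 0.0099 -0.0132]
0.85 [ 0.0117 -0.0116]
1.0 [ 0.0133 -0.0097]
1.15 [ 0.0146 -0.0076]
1.3 [ 0.0156 -0.0053]
1.45 [ 0.0162 -0.0029]
1.6 [ 0.0165 -0.0005]
1.75 [0.0164 0.002 ]
1.9 [0.0159 0.0044]
2.05 [0.015  0.0068]
2.2 [0.0139 0.0089]
```

View pics/w2.png

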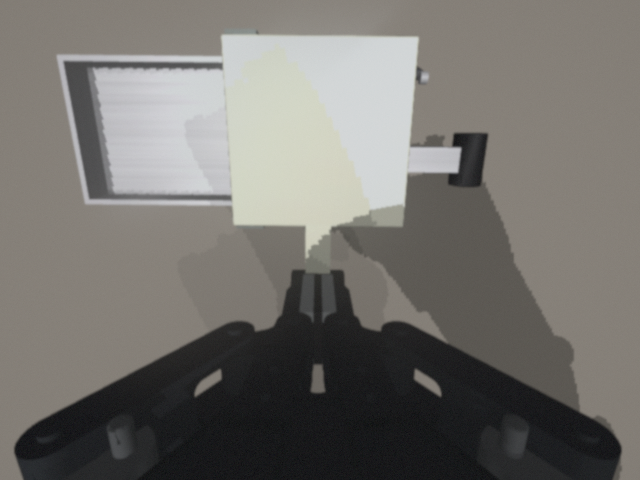

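The fingers closed to 0, so the bar is not between the pads. The tongue at (318,250) still runs towards the fingertips. I check from the side.

```bash
python3 - <<'E'
from plant import arm
from h import *
import cv2
s=arm.get_state()
W=arm.camera_model("wrist");S=arm.camera_model("side");T=arm.camera_model("top")
g=np.array([.4505,.0068,.1445])
for n,m in zip("WST",(W,S,T)): print(n,proj(m,g),"tcp",proj(m,s["position"]),"tip",proj(m,s["position"]-[0,0,.025]))
a=arm.snapshot("side")[130:330,270:470];b=arm.snapshot("top")[200:400,200:400]
cv2.imwrite("pics/c2.png",cv2.resize(np.hstack([a,b]),(0,0),fx=2,fy=2,interpolation=cv2.INTER_CUBIC)[:,:,::-1])
E
```

```text
W [320.40743477 281.90083251] tcp [319.55966334 286.42948458] tip [319.29999957 266.40117225]
S [379.63500046 221.81599257] tcp [379.78968857 218.7293713 ] tip [378.056809   232.86457154]
T [305.96792558 295.03265751] tcp [305.69594009 295.05402101] tip [305.58363711 293.85409732]
```

View pics/c2.png

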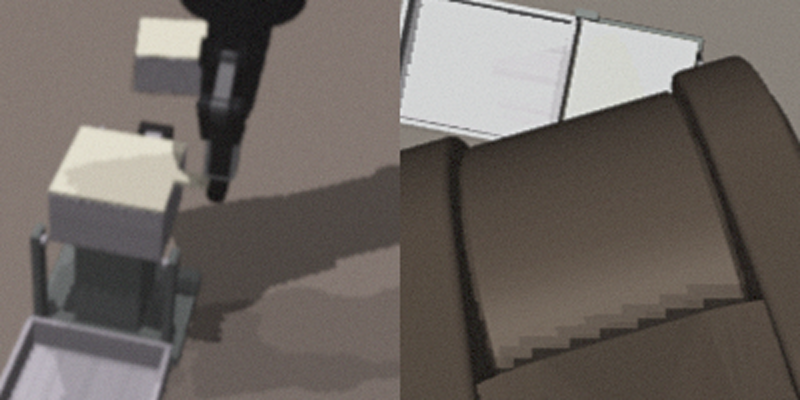

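```bash
python3 -m inch '{"rot":[[0,0,0],[0,0,0],[0,0,0],[0,0,0]],"linear":[[0.0007,0,-0.011],[0.0032,0,-0.0162],[0.0055,0,-0.0155],[0,0,0]],"fingers":[-1,-1,-1,-1]}' 30
python3 - <<'E'
from plant import arm
import cv2,numpy as np
print(arm.get_state()["grip_width"])
a=arm.snapshot("side")[150:250,300:420];b=arm.snapshot("wrist")[200:300,260:380]
cv2.imwrite("pics/c3.png",cv2.resize(np.hstack([a,b]),(0,0),fx=3.3,fy=3.3,interpolation=cv2.INTER_CUBIC)[:,:,::-1])
E
```

```text
t: 4.4
position: [0.4623, 0.0055, 0.1951]
orientation: [-3.14, -0.004, -0.201]
ft_force: [1.3, 0.2, -0.1]
grip_width: -0.0004
-0.00035890009345373265
```

View pics/c3.png

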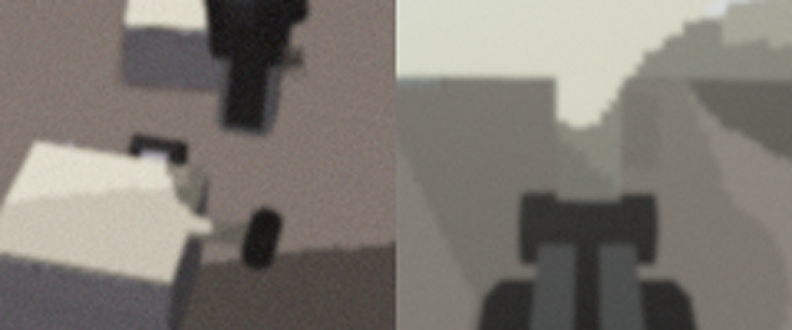

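```bash
python3 - <<'E'
from plant import arm
from h import *
import cv2
s=arm.get_state();print(s["position"])
W=arm.camera_model("wrist");S=arm.camera_model("side")
Rm=R.from_euler("xyz",s["orientation"]).as_matrix()
print("bar W",proj(W,np.array([.4505,.0068,.1445])),"seen 318.2,269.7")
for d in (-.011,0,.011):
  for z in (.006,.025,.035): 
    P=s["position"]+Rm@np.array([d,0,z]); print(d,z,"W",proj(W,P).round(1),"S",proj(S,P).round(1))
C=-W["world_to_cam"][:3,:3].T@W["world_to_cam"][:3,3]; print("cam in tool",Rm.T@(C-s["position"]), "fwd in tool",Rm.T@W["world_to_cam"][2,:3])
E
```

```text
[0.46026727 0.00535323 0.19278665]
bar W [319.88508657 266.73722878] seen 318.2,269.7
-0.011 0.006 W [319.4 300.9] S [383.6 196.8]
-0.011 0.025 W [319.2 284.5] S [382.1 208.5]
-0.011 0.035 W [319.1 277.1] S [381.3 214.5]
0 0.006 W [319.4 281.1] S [375.3 195.5]
0 0.025 W [319.3 266.4] S [374.  207.2]
0 0.035 W [319.2 259.7] S [373.3 213.2]
0.011 0.006 W [319.5 260.5] S [367.  194.2]
0.011 0.025 W [319.3 247.6] S [365.9 205.9]
0.011 0.035 W [319.2 241.8] S [365.3 211.9]
cam in tool [ 0.07083348 -0.00099842 -0.14561552] fwd in tool [-2.83509519e-01 -1.38649343e-04  9.58969412e-01]
```

The side view shows the bar at (380,222) and the closed fingertips at about row 189. For TCP + 25 mm I would expect row 207. The tips therefore sit about 29 mm higher than described, and the fingers closed just above the bar. I'll go about 25 mm deeper.

```bash
python3 -m inch '{"rot":[[0,0,0],[0,0,0],[0,0,0],[0,0,0],[0,0,0],[0,0,0],[0,0,0],[0,0,0],[0,0,0]],"linear":[[-0.005,0,0],[-0.0045,0,0],[0,0,0],[0,0,0.015],[0,0,0.015],[0,0,0.015],[0,0,0.013],[0,0,0.01],[0,0,0]],"fingers":[0.2,0.2,0.2,0.2,0.2,0.2,0.2,0.2,0.2]}' 40
python3 -m inch '{"rot":[[0,0,0],[0,0,0],[0,0,0],[0,0,0],[0,0,0],[0,0,0]],"linear":[[0,0,0],[0,0,0],[0,0,0],[0,0,0],[0,0,0],[0,0,0]],"fingers":[-1,-1,-1,-1,-1,-1]}' 30
```

```text
t: 5.25
position: [0.4489, 0.0071, 0.1226]
orientation: [3.141, 0.004, -0.2]
ft_force: [-0.0, 0.4, -0.2]
grip_width: 0.0517
t: 5.75
position: [0.4508, 0.0073, 0.125]
orientation: [-3.141, -0.001, -0.2]
ft_force: [-1.9, 0.6, 2.6]
grip_width: 0.0252
```

The grip is 25 mm wide, so the bar is held. I swing the lid along the arc.

```bash
python3 -m inch '{"rot":[[0,0,0],[0,0,0],[0,0,0],[0,0,0],[0,0,0],[0,0,0],[0,0,0],[0,0,0],[0,0,0],[0,0,0]],"linear":[[0.0007,0,-0.011],[0.0032,0,-0.0162],[0.0055,0,-0.0155],[0.0078,0,-0.0145],[0.0099,0,-0.0132],[0.0117,0,-0.0116],[0.0133,0,-0.0097],[0.0146,0,-0.0076],[0.0156,0,-0.0053],[0.0162,0,-0.0029]],"fingers":[-1,-1,-1,-1,-1,-1,-1,-1,-1,-1]}' 30
python3 -m inch '{"rot":[[0,0,0],[0,0,0],[0,0,0],[0,0,0],[0,0,0],[0,0,0]],"linear":[[0.0165,0,-0.0005],[0.0164,0,0.002],[0.0159,0,0.0044],[0.015,0,0.0068],[0,0,0],[0,0,0]],"fingers":[-1,-1,-1,-1,-1,-1]}'
python3 - <<'E'
from plant import arm
import cv2
cv2.imwrite("pics/s4.png",arm.snapshot("side")[80:340,200:460,::-1])
E
```

```text
t: 6.58
position: [0.5471, -0.013, 0.2329]
orientation: [3.141, 0.001, -0.201]
ft_force: [-2.5, -1.2, -0.6]
grip_width: 0.0249
t: 7.08
position: [0.6117, -0.0267, 0.2202]
orientation: [3.141, -0.003, -0.202]
ft_force: [1.1, -3.8, 6.4]
grip_width: 0.0252
```

View pics/s4.png

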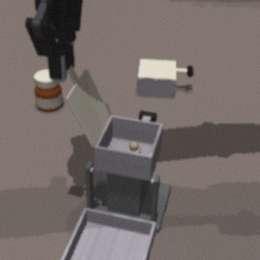

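The lid is at about 2.0 rad and held, and the die is visible in the case at (134,146). I release it, rise, and turn for the tub grip.

```bash
python3 -m inch '{"rot":[[0,0,0],[0,0,0],[0,0,0],[0,0,0],[0,0,0],[0,0,0]],"linear":[[0,0,0],[0,0,0],[0,0,-0.02],[0,0,-0.03],[0,0,-0.03],[-0.02,0,-0.01]],"fingers":[0.3,0.3,0.3,0.3,0.3,0.3]}' 
python3 -m inch '{"rot":[[0,0,-0.121],[0,0,-0.121],[0,0,-0.121],[0,0,-0.121],[0,0,-0.121],[0,0,-0.121],[0,0,-0.121],[0,0,-0.121],[0,0,-0.121],[0,0,-0.121]],"linear":[[0,0,0],[0,0,0],[0,0,0],[0,0,0],[0,0,0],[0,0,0],[0,0,0],[0,0,0],[0,0,0],[0,0,0]],"fingers":[0.3,0.3,0.3,0.3,0.3,0.3,0.3,0.3,0.3,0.3]}'
python3 -m inch '{"rot":[[0,0,-0.12],[0,0,-0.12],[0,0,-0.12],[0,0,0],[0,0,0]],"linear":[[0,0,0],[0,0,0],[0,0,0],[0,0,0],[0,0,0]],"fingers":[0.3,0.3,0.3,0.3,0.3]}'
python3 - <<'E'
from plant import arm
from h import *
import cv2
cv2.imwrite("pics/s5.png",arm.snapshot("side")[80:340,200:460,::-1])
s=arm.get_state();print(s["orientation"],s["qpos"][6],to_tool([.4937,-.0788,.20],s))
E
```

```text
t: 7.63
position: [0.5932, -0.0214, 0.313]
orientation: [-3.14, -0.006, -0.201]
ft_force: [-1.0, 0.3, -1.0]
grip_width: 0.0555
t: 8.47
position: [0.5898, -0.0208, 0.3092]
orientation: [-3.141, 0.0, 1.016]
ft_force: [0.2, 0.3, 0.3]
grip_width: 0.0558
t: 8.88
position: [0.5899, -0.0209, 0.3092]
orientation: [-3.141, -0.0, 1.366]
ft_force: [0.3, -0.2, -0.2]
grip_width: 0.0554
[-3.14125082e+00 -6.91486080e-05  1.36553660e+00] -0.45918191160890803 [-0.0761996  -0.08239891  0.10929233]
```

View pics/s5.png

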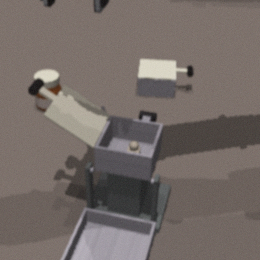

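The lid is now fully back, with its grip at (37,88), and the case is upright. I move above the tub grip and look.

```bash
python3 -m inch '{"rot":[[0,0,0],[0,0,0],[0,0,0],[0,0,0],[0,0,0],[0,0,0],[0,0,0],[0,0,0]],"linear":[[-0.0254,-0.0275,0],[-0.0254,-0.0275,0],[-0.0254,-0.0275,0],[0,0,0.03],[0,0,0.035],[0,0,0.03],[0,0,0],[0,0,0]],"fingers":[0.2,0.2,0.2,0.2,0.2,0.2,0.2,0.2]}' 40
python3 - <<'E'
from plant import arm
from h import *
import cv2
s=arm.get_state();W=arm.camera_model("wrist");cv2.imwrite("pics/w6.png",arm.snapshot("wrist")[:,:,::-1])
p=[.5184,-.0073,0,-.199]
print(s["position"],proj(W,np.array([.4937,-.0788,.125])),[proj(W,tow(p,[x,-75,125])).round() for x in (-23,3)],to_tool([.4937,-.0788,.1055],s))
E
```

```text
t: 9.6
position: [0.4932, -0.0791, 0.214]
orientation: [-3.139, 0.0, 1.368]
ft_force: [-0.4, -0.3, 1.0]
grip_width: 0.0511
[ 0.4932249  -0.07906858  0.21404181] [319.89489781 235.51226728] [array([302., 236.]), array([338., 236.])] [0.00035942 0.00071312 0.10854025]
```

View pics/w6.png

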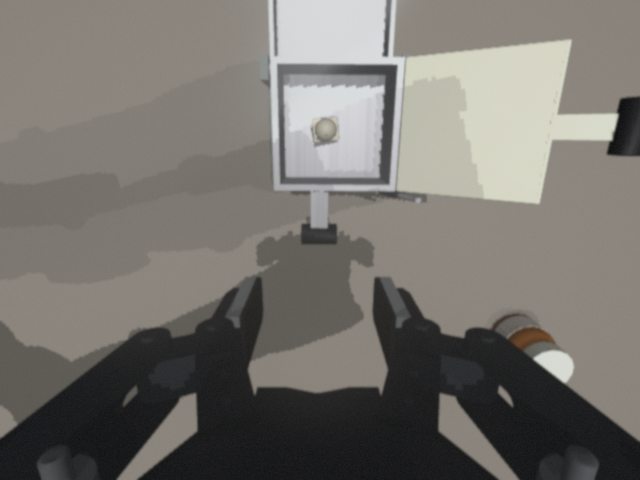

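The bar is seen at (319,235), against a prediction of (320,235.5). I descend and pinch it.

```bash
python3 -m inch '{"rot":[[0,0,0],[0,0,0],[0,0,0],[0,0,0],[0,0,0],[0,0,0]],"linear":[[0,0,0.025],[0,0,0.03],[0,0,0.03],[0,0,0.023],[0,0,0],[0,0,0]],"fingers":[0.2,0.2,0.2,0.2,0.2,0.2]}' 40
python3 -m inch '{"rot":[[0,0,0],[0,0,0],[0,0,0],[0,0,0],[0,0,0],[0,0,0]],"linear":[[0,0,0],[0,0,0],[0,0,0],[0,0,0],[0,0,0],[0,0,0]],"fingers":[-1,-1,-1,-1,-1,-1]}' 40
python3 - <<'E'
import numpy as np
a=.2138+np.r_[0,np.arange(.06,1.51,.12)]; q=117.7*np.c_[-np.cos(a),-np.sin(a)]
print(np.round(np.c_[(a-.2138)[1:],np.diff(q,axis=0)/1000],4))
E
```

```text
t: 10.15
position: [0.495, -0.079, 0.1076]
orientation: [3.141, -0.0, 1.369]
ft_force: [-0.4, -0.7, 0.7]
grip_width: 0.0517
t: 10.65
position: [0.4941, -0.0789, 0.1087]
orientation: [3.14, 0.001, 1.369]
ft_force: [-6.8, 1.9, 13.4]
grip_width: 0.0251
[[ 6.00e-02  1.70e-03 -6.90e-03]
 [ 1.80e-01  4.60e-03 -1.33e-02]
 [ 3.00e-01  6.20e-03 -1.27e-02]
 [ 4.20e-01  7.70e-03 -1.19e-02]
 [ 5.40e-01  9.00e-03 -1.09e-02]
 [ 6.60e-01  1.03e-02 -9.70e-03]
 [ 7.80e-01  1.13e-02 -8.40e-03]
 [ 9.00e-01  1.23e-02 -7.00e-03]
 [ 1.02e+00  1.30e-02 -5.50e-03]
 [ 1.14e+00  1.36e-02 -3.90e-03]
 [ 1.26e+00  1.39e-02 -2.20e-03]
 [ 1.38e+00  1.41e-02 -5.00e-04]
 [ 1.50e+00  1.41e-02  1.20e-03]]
```

```bash
python3 -m inch '{"rot":[[0,0,0],[0,0,0],[0,0,0],[0,0,0],[0,0,0],[0,0,0],[0,0,0],[0,0,0],[0,0,0]],"linear":[[0.0017,0,-0.0069],[0.0023,0,-0.0067],[0.0023,0,-0.0066],[0.0031,0,-0.0064],[0.0031,0,-0.0063],[0.0038,0,-0.006],[0.0039,0,-0.0059],[0.0045,0,-0.0055],[0.0045,0,-0.0054]],"fingers":[-1,-1,-1,-1,-1,-1,-1,-1,-1]}'
python3 -m inch '{"rot":[[0,0,0],[0,0,0],[0,0,0],[0,0,0],[0,0,0],[0,0,0],[0,0,0],[0,0,0]],"linear":[[0.0051,0,-0.005],[0.0052,0,-0.0047],[0.0056,0,-0.0043],[0.0057,0,-0.0041],[0.0061,0,-0.0036],[0.0062,0,-0.0034],[0.0065,0,-0.0028],[0.0065,0,-0.0027]],"fingers":[-1,-1,-1,-1,-1,-1,-1,-1]}'
python3 -m inch '{"rot":[[0,0,0],[0,0,0],[0,0,0],[0,0,0],[0,0,0],[0,0,0],[0,0,0],[0,0,0],[0,0,0]],"linear":[[0.0068,0,-0.002],[0.0068,0,-0.0019],[0.0069,0,-0.0012],[0.007,0,-0.001],[0.007,0,-0.0003],[0.0071,0,-0.0002],[0.007,0,0.0005],[0.0071,0,0.0007],[0,0,0]],"fingers":[-1,-1,-1,-1,-1,-1,-1,-1,-1]}'
python3 - <<'E'
from plant import arm
import cv2
cv2.imwrite("pics/s7.png",arm.snapshot("side")[80:340,200:460,::-1])
E
```

```text
t: 11.4
position: [0.5001, -0.0503, 0.1627]
orientation: [3.141, 0.0, 1.37]
ft_force: [1.7, 0.2, -7.8]
grip_width: 0.0247
t: 12.07
position: [0.5098, -0.0044, 0.1933]
orientation: [3.141, 0.0, 1.369]
ft_force: [2.5, -3.0, -5.1]
grip_width: 0.0252
t: 12.82
position: [0.5218, 0.0524, 0.1988]
orientation: [3.139, -0.002, 1.372]
ft_force: [3.7, -2.3, 5.6]
grip_width: 0.025
```

View pics/s7.png

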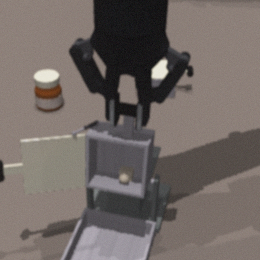

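The case is tilted about 1.5 rad with the lid still back, and the die lies in it. I release, rise clear and let it fall to its stop.

```bash
python3 -m inch '{"rot":[[0,0,0],[0,0,0],[0,0,0],[0,0,0],[0,0,0],[0,0,0],[0,0,0],[0,0,0]],"linear":[[0,0,0],[0,0,0],[0,0,-0.02],[0,0,-0.03],[0,0,-0.035],[-0.02,0,-0.03],[-0.03,0,-0.02],[-0.03,0,0]],"fingers":[0.3,0.3,0.3,0.3,0.3,0.3,0.3,0.3]}' 
for i in 1 2 3 4 5 6; do python3 -m inch '{"rot":[[0,0,0],[0,0,0],[0,0,0],[0,0,0],[0,0,0],[0,0,0],[0,0,0],[0,0,0],[0,0,0],[0,0,0]],"linear":[[0,0,0],[0,0,0],[0,0,0],[0,0,0],[0,0,0],[0,0,0],[0,0,0],[0,0,0],[0,0,0],[0,0,0]],"fingers":[0.3,0.3,0.3,0.3,0.3,0.3,0.3,0.3,0.3,0.3]}' | head -2; done
python3 - <<'E'
from plant import arm
import cv2,numpy as np
cv2.imwrite("pics/c8.png",np.hstack([arm.snapshot("side")[80:440,200:500],arm.snapshot("wrist")[:360,100:500]])[:,:,::-1])
for t in ("die","tub","lid"): print(t,arm.spot_in(t,"side")[:1],arm.spot_in(t,"wrist")[:1])
E
```

```text
t: 13.53
position: [0.5054, -0.0273, 0.3371]
orientation: [3.136, -0.002, 1.373]
ft_force: [0.8, -1.5, 0.8]
grip_width: 0.0557
t: 14.37
position: [0.5044, -0.0284, 0.333]
t: 15.2
position: [0.5044, -0.0285, 0.3331]
t: 16.03
position: [0.5044, -0.0285, 0.3331]
t: 16.87
position: [0.5044, -0.0285, 0.3331]
t: 17.7
position: [0.5044, -0.0285, 0.3331]
t: 18.53
position: [0.5044, -0.0285, 0.3331]
die [{'extent': [313.0, 336.6, 11.2, 16.8], 'conf': 0.5}] []
tub [{'extent': [276.4, 282.1, 144.5, 60.9], 'conf': 0.77}] [{'extent': [367.1, 72.1, 162.1, 138.9], 'conf': 0.92}]
lid [{'extent': [239.6, 298.1, 66.1, 33.5], 'conf': 0.57}] [{'extent': [408.5, 79.3, 86.2, 82.1], 'conf': 0.73}]
```

View pics/c8.png

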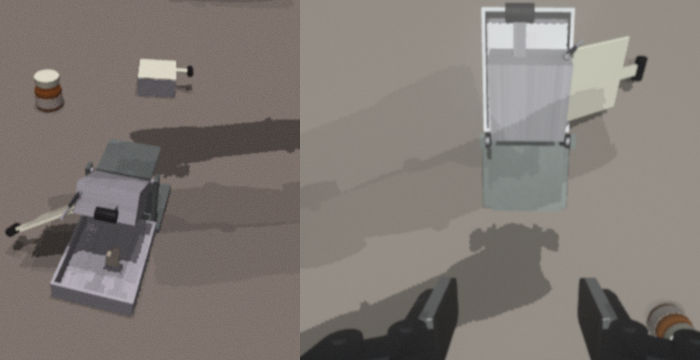

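The die lies in the tray at side pixel (313,337), the case is tipped and the lid is out sideways. I check the angles numerically.

```bash
python3 - <<'E'
from plant import arm
from h import *
S=arm.camera_model("side");p=[.5184,-.0073,0,-.199]
lp0=R.from_rotvec([0,2.6,0]).apply([-110,0,2])+[40,0,142.5]
for th in (2.2,2.4,2.6):
    f=lambda q:R.from_rotvec([-th,0,0]).apply(np.array(q)-[0,40,100])+[0,40,100]
    print(th,"grip",proj(S,tow(p,f([-10,-75,125]))).round(1),"seen 306,294; lidgrip",proj(S,tow(p,f(lp0))).round(1),"seen 212,309")
d=least_squares(lambda q:proj(S,tow(p,[q[0],q[1],12]))-[313,337],[0,120]).x;print("die",d)
a=arm.spot_in("die","side") ; arm.snapshot("side"); b=arm.spot_in("die","side"); print(a,b)
E
```

```text
2.2 grip [314.  256.3] seen 306,294; lidgrip [205.3 301.6] seen 212,309
2.4 grip [310.8 276.3] seen 306,294; lidgrip [209.8 307.7] seen 212,309
2.6 grip [308.7 295.1] seen 306,294; lidgrip [215.  310.6] seen 212,309
die [ -5.40435227 114.78935811]
[{'extent': [313.0, 336.6, 11.2, 16.8], 'conf': 0.5}] [{'extent': [313.4, 336.8, 13.9, 18.4], 'conf': 0.61}, {'extent': [239.8, 298.9, 64.7, 36.4], 'conf': 0.57}]
```

Tilt and lid both match 2.6 rad, and the die is at rest at about (-5, 115) mm in the tray.

```bash
python3 -c "
from plant import arm
print(arm.sign_off())"
```

```text
the job is handed in; nothing more can be done
None
```

The case is emptied and the job is handed in. I swung the lid past its catch, checked in the picture that it stood fully back with the case upright, then tipped the case to about 1.5 rad and let it fall to its stop.

**Last checks:** both grips in the side picture lie within 3 px of where a tilt of 2.6 rad and a lid angle of 2.6 rad would put them. The die is in the tray at about x -5, y 115 mm in the stand's frame and did not move between two pictures. That position comes from the side view alone, with an assumed height; the wrist camera did not find the die. The gripper is well clear, with the TCP at z 0.33 m, and the clock stood at about 19 s of the 58 s allowed.

**What failed or disagreed:** the first pinch on the lid grip closed on air. The side picture showed the fingertips about 29 mm higher along the tool than the description says. I went about 25 mm deeper, and both grips then held at a width of 25 mm.

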